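Press a filter cassette shut and keep the press down

ROBOT

A 7-joint arm with a two-finger parallel gripper is mounted at the origin on the work surface. World frame = base frame: x ahead of the robot, y to its left, z up, the work surface at z = 0. Lengths are in m, angles in rad, forces in N, time in s.
With the tool pointing down it reaches from about 0.35 to 0.9 m from the base axis. Payload 19.9 kg.
Tool frame: the origin (TCP) lies between the finger pads; the fingertips stand 19 mm ahead of it and the grasp point (between the pads) is the TCP; z points along the fingers, y is the line along which they close (so a half turn about z gives the same grasp; the last joint's range is limited). The gripper opens to 94 mm and grips with 3 to 60 N. Pads are 16 mm wide; open, the fingers measure 119 mm over their backs; the gripper's body (75 mm by 177 mm) begins 78 mm behind the grasp point.
Start: joints at [1.083, 0.417, -0.01, 1.614, 0.005, 1.111, -0.053], TCP at [0.27, -0.564, 0.224] pointing down, gripper open.
Joint ranges: [-2.81, 2.81], [-0.39, 2.02], [-1.27, 1.25], [0.06, 2.57], [-1.19, 4.33], [0.19, 2], [-2.82, 2.82]. Speed limits (rad/s): [1.89, 1.89, 2.39, 2.39, 3.01, 3.01, 3.01].

INTERFACE

Orientations are given as a 3x3 rotation matrix whose columns are the frame's x, y, z axes.
In Python, from rig import robot gives the robot as it stands. Calls block until the motion is done:
- robot.move_ptp(position, orientation): joint-space move of the TCP to a pose.
- robot.move_linear(position, velocity=0.15, frame=None, threshold=None): straight line of the TCP; frame=None keeps the orientation; velocity is the mean speed in m/s. With threshold (N) it stops when the force on the tool has changed by that much, and returns True; else False.
- robot.goto_joints(angles): joint-space move.
- robot.gripper_to(opening): finger opening in m; the grip force is fixed at half the most; returns when the fingers have stopped.
- robot.pause(seconds).
- robot.ik(position, orientation): joint angles nearest the present ones, or None.
- robot.get_state(): the state.
- robot.grab_frame(name): name is "side" or "top"; returns the picture (420x560x3 uint8, red, green, blue); there is no depth.
- robot.camera_info(name): a dict with "fx", "fy", "cx", "cy" (pixels), "rvec" (rotation vector, rad) and "tvec" (3), from world to camera coordinates, as OpenCV has them. Camera axes: x right, y down, z forward; pixel columns grow to the right and rows downward; lengths in m; the calibration is good to about 2 mm. A picture is of the moment at which its call begins. camera_info takes no time and is no camera call.
A pose or a line that the arm cannot do raises robot.PlanningError and nothing moves.
- robot.sign_off(): hands the job in; it is judged then, once.
The state is a dict: "time": time; "qpos": joint angles; "joint_vel": joint speeds; "effort": joint torques, N m; "ee_pos": TCP position; "tool_rot": TCP orientation; "force": force on the tool from outside, world axes, zero at the start; "moment": the same for the moment, N m; "opening": finger opening in m; "grasp_force": force on a finger pad.
Only numpy, scipy, OpenCV 4.12 (cv2) and the standard library are available. Lean on these libraries where they do the work, as an engineer would, in place of code of your own. Each camera call takes 0.05 s, during which the arm holds its last target. There are 200 camera calls.

TASK

Load the air-sampling cassette upright into the round nest of the press slide, then push the slide in under the press head until it is fully home. Then bring the press lever down as far as it goes and finish while still holding it down, so that the press keeps squeezing the cassette shut; do not let go. Leave the other things on the bench where they stand.

Things in the scene. Friction and masses are not known exactly. Their poses are not given: they have to be found in the camera images.
- press: Bench press for closing filter cassettes, bolted down. Origin on the bench top below the ram axis, z up. Grey column on its +x side (210 mm high); grey head over the ram axis (x -33 to 112, y -28 to 28, z 120 to 210 mm; ram top at z 250). Slide bed 80 mm wide, rails to z 31, along y from -65 to 245 mm, loading end at +y. Lever on the head's -y side, pointing to -x.
- slide (a joint): Travel of the slide in m along the press's -y: 0 is drawn out to the loading end, 0.14 is fully home against a stop, with the nest under the ram. It starts between 0 and 0.02, drags with about 2.5 N and stays where it is left.
- nest (a point): Centre of the nest floor on the slide, 34 mm above the bench; axes parallel to the press's. The nest is a round pocket 44 mm in diameter and 8 mm deep in a white block 62 mm square. It lies at press x = 0, y = 140 mm minus the slide travel.
- slide_knob (a point): Middle of the black knob, 24 mm in diameter, that stands upright on the slide, 90 mm from the nest centre in +y of the press; knob from 52 to 74 mm above the bench on a 12 mm stem, this point 64 mm above the bench.
- cassette: Plastic air-sampling cassette, the wider, lower one of the two: 40 mm in diameter (41 over its beads), about 35 g, standing. Origin at the centre of its underside, z up its axis. Lower half 16 mm high, gap of 4 mm, upper half 14 mm: flat top at 34 mm open, 30 mm shut, plus a port 4 mm high in its middle that enters a recess of the press pad. Grip it by its sides, over both halves.
- cassette_top (a joint): How far the upper half has been pressed into the lower: 0 open, 0.004 m pressed shut. It takes about 15 N on the top to move it, and it stays.
- pad: White pressing pad under the ram, 36 mm in diameter. Origin at the centre of its lower face, 78 mm above the bench with the lever up (10 mm above an open cassette in the nest). It is sprung on the ram: 8 N preload, 4 N per mm, so that with the lever fully down it squeezes a closed cassette with about 30 N.
- lever (a joint): Spring-return press lever, rad: 0 at rest, pointing to the press's -x and 40 degrees up; grows as it goes down, to its stop at 0.9 (12 degrees below level). Swings in the press's x-z plane, springs back when let go. The ram goes down 22 mm per rad. At the grip about 2 N to start, about 10 N to hold at the stop on a cassette.
- lever_pivot (a point): Centre of the lever's hub, at press x +10, y -52, z 165 mm: the lever turns about the press's y direction through this point.
- lever_grip (a point): Middle of the lever's hand grip, a grey round bar 26 mm in diameter and 84 mm long, 150 mm from the pivot along the lever. At rest about 261 mm, at the stop about 134 mm above the bench.
- lever_bar: The lever arm with its grip (12 mm steel bar, then the grey grip to 192 mm from the pivot). Origin at the pivot; its own -x points along the lever to the grip.
- cowl: Bystander: slender cassette with a tall cowl, 29 mm in diameter, 65 mm high, standing; origin at the centre of its underside. May stand in either of the two places, left or right.
- dish: Bystander: small round filter dish with lid, 55 mm in diameter, 14 mm high; origin at the centre of its underside.
- jar: Bystander: amber jar with black cap, 52 mm in diameter, 70 mm high; origin at the centre of its underside.
Things that resemble listed ones, but are neither listed nor needed, are in the scene too. Leave any turquoise or yellow look-alike of the cassette alone.

How it is judged:
On the way, in this order (a step that is already met when the one before it is completed fails the run):
1. the open cassette sits upright on the floor of the nest, with the slide still out (horizontal distance between cassette and nest below 0.004 m and z of cassette in the frame of nest between -0.002 and 0.002 m and angle between cassette's own z axis and vertical below 0.1 rad and value of joint slide below 0.1 m and value of joint cassette_top below 0.002 m), for 0.2 s.
2. the slide is fully home with the cassette, still open, in its nest (value of joint slide above 0.136 m and horizontal distance between cassette and nest below 0.004 m and angle between cassette's own z axis and vertical below 0.1 rad and value of joint cassette_top below 0.002 m), for 0.2 s.
3. the press has closed the cassette (value of joint cassette_top above 0.0025 m and contact force between pad and cassette above 8 N), for 0.1 s.
At the end, for the whole second after the job is handed in: The robot holds the lever within 0.07 rad of its stop; the pad bears on the cassette with over 18 N; the cassette is pressed shut (at least 2.5 of 4 mm), upright on the nest floor within 4 mm of its centre; the slide is home within 4 mm (value of joint lever above 0.83 rad and contact force between pad and cassette above 18 N and value of joint cassette_top above 0.0025 m and value of joint slide above 0.136 m and horizontal distance between cassette and nest below 0.004 m and z of cassette in the frame of nest below 0.002 m and angle between cassette's own z axis and vertical below 0.1 rad and contact force between any of the fingers, the arm and lever_bar above 2 N); the arm keeps its last pose, push and grip.
It fails at once if a bystander (tall cowl cassette, dish or jar) is moved by more than 30 mm or knocked over (distance of any of cowl, dish, jar from where it was at the start of the episode above 0.03 m or angle between any of cowl, jar's own z axis and vertical above 0.5 rad).
It also fails if it takes over 67 s, if anything falls off the work surface, if the arm or the gripper's body presses on something with over 40 N, if the wrist force passes 120 N, or if a joint passes its speed limit or range.

## Working session

There is one attempt and no reset: what is moved stays moved. The work goes in short steps, each a Python script; the robot and the scene stay as the last script left them, time stands still between calls to the robot, and variables do not carry over. Pictures are saved under pics/ and viewed, at most 10 in all, crops included, and the job is handed in when it is done.

```bash
ls; mkdir -p pics
python3 - <<'E'
from rig import robot
import cv2
for n in("side","top"):
    im=robot.grab_frame(n); cv2.imwrite(f"pics/{n}0.png",im[:,:,::-1]); print(n,robot.camera_info(n))
print(robot.get_state())
E
```

```text
pics
side {'fx': 488.73853021991835, 'fy': 488.73853021991835, 'cx': 285.08468021972357, 'cy': 204.84798660377714, 'rvec': array([ 0.89974417, -2.35029628,  1.25717314]), 'tvec': array([0.36498637, 0.32165161, 0.93973211])}
top {'fx': 477.3088482937445, 'fy': 477.3088482937445, 'cx': 277.44702767464634, 'cy': 216.2049342705756, 'rvec': array([ 2.15924438, -2.14410661,  0.17767173]), 'tvec': array([-0.00254803,  0.54458737,  1.38887122])}
{'time': 0.1, 'qpos': array([ 1.08248426,  0.41787188, -0.01030315,  1.61409567,  0.00469426,
        1.11070944, -0.05300887]), 'joint_vel': array([ 0.00155943, -0.00049419, -0.00050292, -0.00218924, -0.00161385,
        0.00102933, -0.00067702]), 'effort': array([ 1.26048129e-03, -8.52580547e+01,  6.39877953e-01, -4.26691532e+01,
       -4.89337044e-02,  1.64924876e-02, -3.09422171e-05]), 'ee_pos': array([ 0.26991613, -0.56336476,  0.22392199]), 'tool_rot': array([[ 9.01830599e-01,  4.32089448e-01, -5.28159108e-04],
       [ 4.32089763e-01, -9.01830134e-01,  9.19677989e-04],
       [-7.89266444e-05, -1.05760590e-03, -9.99999438e-01]]), 'force': array([-0.39566701, -0.05560608, -0.01750619]), 'moment': array([ 0.00441854,  0.05223371, -0.03168047]), 'grasp_force': 0.0, 'opening': 0.09418214253341314}
```

View pics/side0.png

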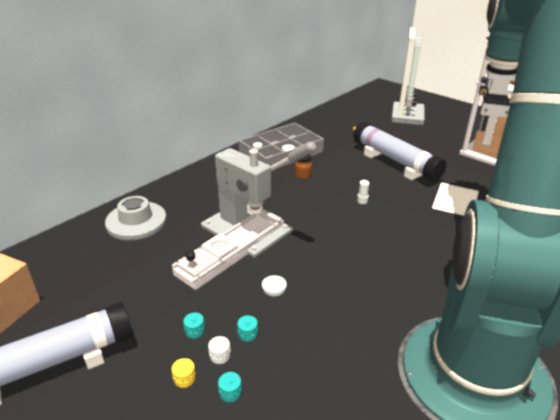

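View pics/top0.png

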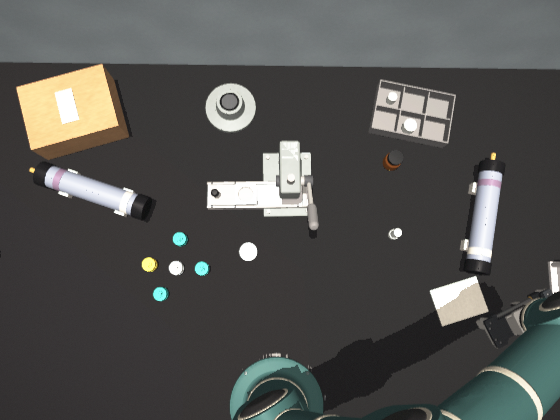

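Run:
```python
import cv2,numpy as np
t=cv2.imread("pics/top0.png"); s=cv2.imread("pics/side0.png")
a=cv2.resize(t[130:310,130:330],None,fx=4,fy=3.333*1.2-0.667,interpolation=cv2.INTER_CUBIC) if 0 else cv2.resize(t[132:280,138:330],None,fx=4,fy=4,interpolation=cv2.INTER_CUBIC)
cv2.imwrite("pics/tc.png",a)
b=cv2.resize(s[200:398,165:315],None,fx=3,fy=3,interpolation=cv2.INTER_CUBIC)
c=cv2.resize(s[140:240,200:320],None,fx=2.9,fy=2.9,interpolation=cv2.INTER_CUBIC)
o=np.zeros((600,800,3),np.uint8);o[:594,:450]=b;o[:290,452:800]=c
d=cv2.resize(t[75:145,370:460],None,fx=3.8,fy=3.8,interpolation=cv2.INTER_CUBIC);o[300:566,452:794]=d
cv2.imwrite("pics/sc.png",o)
```

```text
(no output)
```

View pics/tc.png

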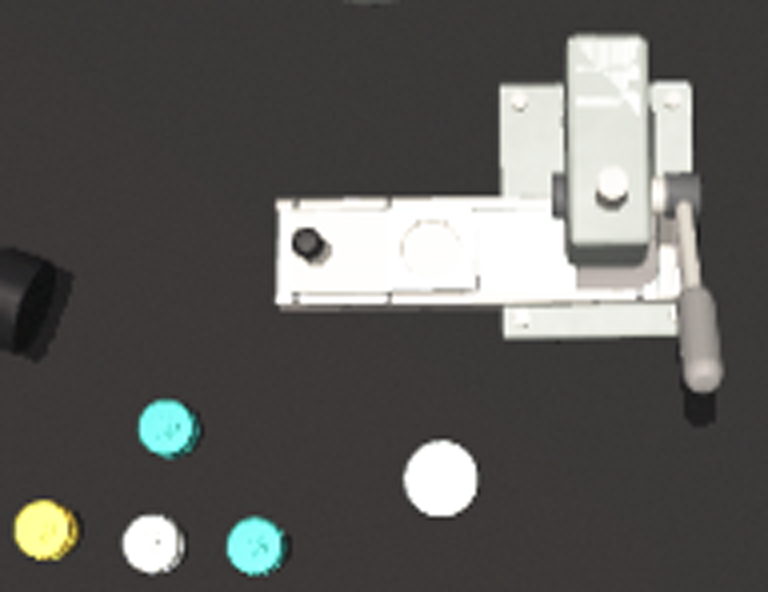

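View pics/sc.png

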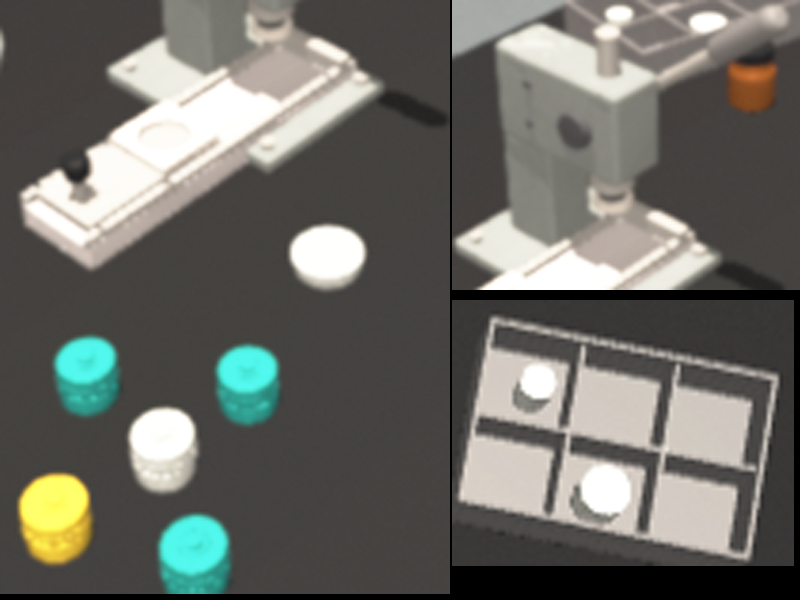

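```bash
cat > h.py <<'E'
import cv2,numpy as np
from scipy.optimize import least_squares
from rig import robot
C={n:robot.camera_info(n) for n in("side","top")}
def proj(n,P):
    c=C[n];K=np.array([[c["fx"],0,c["cx"]],[0,c["fy"],c["cy"]],[0,0,1.]])
    return cv2.projectPoints(np.asarray(P,float).reshape(-1,3),c["rvec"],c["tvec"],K,None)[0][:,0]
def tri(ps,pt):
    f=lambda X:np.r_[proj("side",X)[0]-ps,proj("top",X)[0]-pt]
    r=least_squares(f,[.5,.1,.05]);return r.x,r.fun
def cyl(x,y,z0,z1,r):
    a=np.linspace(0,2*np.pi,60);o=np.zeros(60)
    return np.vstack([np.c_[x+r*np.cos(a),y+r*np.sin(a),o+z] for z in(z0,z1)])
def hullc(n,P):
    m=cv2.moments(cv2.convexHull(proj(n,P).astype(np.float32)));return np.array([m["m10"],m["m01"]])/m["m00"],m["m00"]
def blob(mask,seed):
    k,l,st,ce=cv2.connectedComponentsWithStats(mask.astype(np.uint8))
    ids=[i for i in range(1,k) if st[i,4]>15];i=min(ids,key=lambda i:np.hypot(*(ce[i]-seed)));return ce[i],st[i,4]
E
python3 - <<'E'
from h import *
for n in C: R=cv2.Rodrigues(C[n]["rvec"])[0];print(n,"cam",-R.T@C[n]["tvec"])
s=cv2.imread("pics/side0.png").astype(int);t=cv2.imread("pics/top0.png").astype(int)
g={"side":s,"top":t}
ob={}
for n,seed in(("side",(219,350)),("top",(176,268))):
    im=g[n];m=(im.min(2)>75);ob[n]=blob(m,seed);print(n,"cassette",ob[n])
r=least_squares(lambda p:np.r_[tuple(hullc(n,cyl(p[0],p[1],p[2],p[2]+.034,.0202))[0]-ob[n][0] for n in C)],[.4,.3,0])
print("cass x y z0",r.x,r.fun,[hullc(n,cyl(*r.x,r.x[2]+.034,.0202))[1] for n in C])
def pc(x,y,f,x0,y0):return np.array([(x+.5)/f-.5+x0,(y+.5)/f-.5+y0])
T=lambda x,y:pc(x,y,4,138,132);S=lambda x,y:pc(x,y,3,165,200);S2=lambda x,y:pc(x-452,y,2.9,200,140)
for nm,a,b in(("nest rim z42",S(164,137),T(432,248)),("ramtop z250",S2(608,33),T(613,184)),("knob top z74",S(76,153),T(306,240)),
 ("base corner+? ",S(268,163),T(504,338)),("base corner far",S(381,88),T(677,334))):print(nm,*tri(a,b))
# bed far edge and near edge columns in top
gray=t.max(2)
for u in range(210,262,6):
    col=gray[170:220,u].astype(float); d=np.diff(col); i=np.argmax(d[:20]); 
    print(u,col[8:16].astype(int),col[33:44].astype(int))
E
```

```text
side cam [-0.12095074  0.69590507  0.78794562]
top cam [0.33297073 0.02374302 1.45399859]
side cassette (array([219.        , 349.38688525]), np.int32(610))
top cassette (array([175.76410256, 267.42564103]), np.int32(195))
cass x y z0 [0.39124776 0.30299211 0.00415047] [ 0.14975717  0.01958675 -0.16214563 -0.16416173] [515.174373665126, 176.7576342287939]
nest rim z42 [0.61415841 0.09879233 0.03914592] [ 0.45608716  0.06791043 -0.37827811 -0.42920286]
ramtop z250 [ 0.61575046 -0.0288713   0.24755201] [ 0.3981626   0.05429017 -0.28318634 -0.33727243]
knob top z74 [0.61077731 0.18844471 0.07863061] [ 0.21553725  0.03575028 -0.19392852 -0.20628535]
base corner+?  [0.54998941 0.04428109 0.01411341] [ 0.52098303  0.06653255 -0.40967927 -0.50471698]
base corner far [ 0.54941967 -0.09081904  0.01721256] [-0.96019841 -0.10371766  0.67013029  0.89300634]
210 [ 58  60  60  99 219 253 250 253] [255 254 245 254 252 144 113  61  61  59  61]
216 [ 60  57  58 103 225 253 245 252] [255 252 212 255 253 119 112  61  60  60  61]
222 [ 59  59  58 108 229 253 246 255] [255 252 211 255 253 114 111  61  60  61  61]
228 [ 58  58  61 148 247 253 237 254] [255 252 219 255 253 109  92  61  61  59  58]
234 [ 60  58  59 126 213 212 221 254] [255 252 184 246 200  99  91  59  59  58  59]
240 [ 59  59  60 156 250 254 255 255] [255 223 214 255 254 109  90  60  60  61  60]
246 [ 58  59  58 200 255 254 255 255] [255 192 218 255 254 107  83  59  59  58  59]
252 [ 59  58  60 200 255 255 255 255] [255 177 219 255 254 106  82  60  60  59  60]
258 [ 58  57  59 199 255 253 228 255] [255 255 254 254 241 110  80  58  59  59  61]
```

Run:
```python
from h import *
g={n:cv2.imread(f"pics/{n}0.png").astype(int) for n in C}
t=g["top"].max(2).astype(float)
up=[];lo=[]
def cross(col,th,r0):  # first rising crossing
    i=np.where((col[:-1]<th)&(col[1:]>=th))[0][0];return r0+i+(th-col[i])/(col[i+1]-col[i])
for u in range(209,262):
    up.append((u,cross(t[172:190,u],155,172)))
    c=t[200:215,u][::-1];lo.append((u,214-cross(c,180,0)))
up=np.array(up);lo=np.array(lo)
ep=[]
for v in range(184,206):ep.append((cross(t[v,200:216],155,200),v))
ep=np.array(ep)
kb={n:blob(g[n].max(2)<(75 if n=="side" else 85) if 0 else ((g[n].max(2)<70)&(np.add.outer(np.abs(np.arange(420)-sd[1]),np.abs(np.arange(560)-sd[0]))<13)),sd) for n,sd in(("side",(190,254)),("top",(214.5,192)))}
print(kb)
S=lambda x,y:np.array([(x+.5)/3-.5+165,(y+.5)/3-.5+200]);T=lambda x,y:np.array([(x+.5)/4-.5+138,(y+.5)/4-.5+132])
S2=lambda x,y:np.array([(x-452+.5)/2.9-.5+200,(y+.5)/2.9-.5+140])
def W(p,l):
    c,s=np.cos(p[2]),np.sin(p[2]);l=np.atleast_2d(l);return np.c_[p[0]+c*l[:,0]-s*l[:,1],p[1]+s*l[:,0]+c*l[:,1],l[:,2]]
def lined(n,A,pts):
    a,b=proj(n,A);d=(b-a)/np.linalg.norm(b-a);return (pts-a)@np.array([-d[1],d[0]])
def f(p,full=False):
    s=p[3];k=.14-s+.09
    parts=dict(up=lined("top",W(p,[[.04,.245,.031],[.04,0,.031]]),up)/7,
     lo=lined("top",W(p,[[-.04,.245,.031],[-.04,0,.031]]),lo)/7,
     end=lined("top",W(p,[[.04,.245,.031],[-.04,.245,.031]]),ep)/4.5)
    kc=W(p,[0,k,0])[0]
    for n in C:
        parts["kn"+n]=hullc(n,cyl(kc[0],kc[1],.052,.074,.012))[0]-kb[n][0]
        parts["nest"+n]=proj(n,W(p,[0,.14-s,.042]))[0]-(S(164,137) if n=="side" else T(432,248))
        parts["ram"+n]=proj(n,W(p,[0,0,.25]))[0]-(S2(608,33) if n=="side" else T(613,184))
    return parts if full else np.concatenate(list(parts.values()))
r=least_squares(f,[.613,-.03,.02,.012],loss="soft_l1",f_scale=.5)
print("press",r.x,"yaw deg",np.degrees(r.x[2]))
for k,v in f(r.x,True).items():print(k,v[:2] if len(v)==2 else (v.mean(),np.abs(v).max()))
print("nest",W(r.x,[0,.14-r.x[3],.034]),"knob",W(r.x,[0,.23-r.x[3],.064]))
ob={"side":np.array([219,349.387]),"top":np.array([175.764,267.426])}
q=least_squares(lambda p:np.r_[tuple(hullc(n,cyl(p[0],p[1],0,.034,.0202))[0]-ob[n] for n in C)],[.4,.3]);print("cass z=0",q.x,q.fun)
for nm,a in(("cyan upper",(167,428)),("cyan right",(256,545)),("yellow",(45,530))):
    print(nm,least_squares(lambda p:proj("top",[p[0],p[1],.034])[0]-T(*a),[.4,.3]).x)
```

```text
{'side': (array([187.63636364, 251.36363636]), np.int32(154)), 'top': (array([215.21052632, 193.        ]), np.int32(19))}
press [ 0.61545733 -0.02884709  0.01815464  0.01219692] yaw deg 1.0401841243125423
up (np.float64(-0.0201231024691343), np.float64(0.16944196544555165))
lo (np.float64(0.03604739012948034), np.float64(0.3764682838255035))
end (np.float64(-0.06308445413098379), np.float64(0.12152960651880867))
knside [2.87709995 4.60280933]
nestside [ 0.61792322 -0.64648819]
ramside [ 0.4514448  -0.82598259]
kntop [-0.85244554 -0.80748039]
nesttop [-0.47842576 -0.28198884]
ramtop [-0.25107063 -0.44308464]
nest [[0.61313724 0.09893493 0.034     ]] knob [[0.61150341 0.1889201  0.064     ]]
cass z=0 [0.39291412 0.30195912] [ 0.11249912  0.65611107  0.47644428 -0.66509189]
cyan upper [0.47565494 0.29280606]
cyan right [0.38944661 0.2241962 ]
yellow [0.39945026 0.37977775]
```

```bash
cat >> h.py <<'E'
def Rb(deg):
    b=np.radians(deg);y=np.array([np.cos(b),np.sin(b),0]);z=np.array([0,0,-1.]);return np.c_[np.cross(y,z),y,z]
PR=np.array([0.61546,-0.02885,0.01815]);SL=.0122
def W(l,p=PR):
    c,s=np.cos(p[2]),np.sin(p[2]);return np.array([p[0]+c*l[0]-s*l[1],p[1]+s*l[0]+c*l[1],l[2]])
NEST=W([0,.14-SL,.034]);CAS=np.array([.3922,.3024,0])
def st():
    s=robot.get_state();print("t %.1f"%s["time"],s["ee_pos"].round(4),"F",s["force"].round(1),"op %.4f gf %.1f"%(s["opening"],s["grasp_force"]));return s
E
python3 - <<'E'
from h import *
for b in (-45,-135,45,135,0,180,-90,90):
    for nm,p in(("cas",CAS+[0,0,.03]),("nest",NEST+[0,0,.031]),("knob",W([0,.09,.066])),("lever",W([-.105,-.052,.261])),("lev",W([-.137,-.052,.130]))):
        q=robot.ik(p,Rb(b));print(b,nm,None if q is None else q.round(2))
E
```

```text
-45 cas [-0.24  0.55 -0.59  2.05  0.48  0.67 -1.93]
-45 nest [ 0.13  0.64 -0.46  1.73  0.36  0.86 -1.27]
-45 knob [ 0.17  0.63 -0.44  1.74  0.34  0.85 -1.2 ]
-45 lever [ 0.46  0.21 -0.42  1.82  0.09  1.13 -0.77]
-45 lev [ 0.46  0.32 -0.41  2.03  0.17  0.83 -0.83]
-135 cas [-1.29  0.6   0.71  2.09 -0.63  0.68 -2.52]
-135 nest [-0.09  0.6  -0.17  1.74  0.13  0.82 -2.67]
-135 knob [-0.05  0.59 -0.14  1.75  0.1   0.81 -2.59]
-135 lever [ 0.3   0.2  -0.22  1.83  0.05  1.12 -2.3 ]
-135 lev [ 0.24  0.3  -0.15  2.03  0.06  0.81 -2.3 ]
45 cas [-0.01  0.66 -0.88  2.05  0.74  0.78 -0.56]
45 nest [ 0.34  0.73 -0.77  1.72  0.61  0.94  0.11]
45 knob [ 0.39  0.72 -0.76  1.73  0.6   0.94  0.18]
45 lever [ 0.63  0.24 -0.61  1.82  0.15  1.13  0.75]
45 lev [ 0.63  0.35 -0.61  2.02  0.27  0.84  0.65]
135 cas [ 0.01  0.68 -0.91  2.05  0.76  0.8   0.99]
135 nest [ 0.52  0.9  -1.09  1.71  0.89  1.11  1.5 ]
135 knob [ 0.58  0.89 -1.09  1.73  0.88  1.1   1.56]
135 lever [ 0.99  0.36 -1.08  1.81  0.34  1.18  2.15]
135 lev [ 0.98  0.52 -1.08  2.01  0.57  0.95  1.96]
0 cas [ 0.01  0.68 -0.91  2.05  0.76  0.8  -
[... 296 characters left out ...]
 0.89  1.11  2.28]
180 knob [ 0.58  0.89 -1.09  1.73  0.88  1.1   2.34]
180 lever [-0.79  0.33  1.09  1.86 -0.32  1.15 -2.73]
180 lev [-0.75  0.52  1.09  2.06 -0.59  0.91 -2.48]
-90 cas [-0.14  0.59 -0.71  2.05  0.59  0.71 -2.8 ]
-90 nest [ 0.05  0.62 -0.35  1.73  0.28  0.84 -2.  ]
-90 knob [ 0.07  0.61 -0.3   1.74  0.23  0.83 -1.9 ]
-90 lever [ 0.38  0.2  -0.32  1.83  0.07  1.12 -1.53]
-90 lev [ 0.36  0.31 -0.29  2.03  0.12  0.82 -1.57]
90 cas [ 0.01  0.68 -0.91  2.05  0.76  0.8   0.2 ]
90 nest [ 0.35  0.74 -0.79  1.72  0.63  0.95  0.88]
90 knob [ 0.38  0.71 -0.74  1.73  0.58  0.93  0.98]
90 lever [ 0.71  0.25 -0.71  1.82  0.18  1.14  1.51]
90 lev [ 0.7   0.37 -0.7   2.02  0.31  0.86  1.4 ]
```

Run:
```python
from h import *
p=robot.get_state()["ee_pos"]
robot.move_linear([p[0]*.8,p[1]*.8,.45],velocity=.3)
q=robot.get_state()["qpos"].copy();print(q.round(2));q[0]=-.65;q[2]=0;q[4]=0
robot.goto_joints(q);st();robot.gripper_to(.064)
for b in (-45,-135,45,135): 
    print(b,*[x if x is None else x.round(2) for x in (robot.ik(p,Rb(b)) for p in(CAS+[0,0,.03],NEST+[0,0,.031]))])
```

```text
[ 1.08  0.06 -0.01  1.57  0.    1.52 -0.06]
t 3.8 [0.4163 0.2768 0.4485] F [ 0.7 -0.1 -0.2] op 0.0940 gf 0.0
-45 [-0.73  0.48  0.01  2.07 -0.01  0.59 -1.5 ] [-0.39  0.61  0.24  1.75 -0.19  0.81 -0.84]
-135 [-1.53  0.81  1.08  2.09 -0.98  0.88 -2.22] [-0.48  0.62  0.37  1.75 -0.29  0.82 -2.33]
45 [-0.68  0.48 -0.04  2.07  0.04  0.59  0.03] [-0.35  0.6   0.19  1.75 -0.15  0.81  0.69]
135 [-0.64  0.48 -0.1   2.07  0.08  0.6   1.57] [-0.23  0.59  0.03  1.74 -0.02  0.81  2.16]
```

Run:
```python
from h import *
robot.move_ptp(CAS+[0,0,.12],Rb(-45))
robot.move_linear(CAS+[0,0,.030],velocity=.15);robot.gripper_to(.03);st()
robot.gripper_to(.064)
robot.move_linear(CAS+[0,0,.075],velocity=.2)
robot.move_ptp(CAS+[0,0,.075],Rb(45))
robot.move_linear(CAS+[0,0,.030],velocity=.15);robot.gripper_to(.03);st()
robot.move_linear(CAS+[0,0,.13],velocity=.2);st()
im=[robot.grab_frame(n)[:,:,::-1] for n in C]
cv2.imwrite("pics/grasp.png",np.hstack([cv2.resize(im[0][230:400,120:300],(400,378)),cv2.resize(im[1][190:330,110:260],(400,378))]))
```

```text
t 7.0 [0.3924 0.3026 0.0304] F [-1.  -0.5  7.5] op 0.0395 gf 30.0
t 10.2 [0.3925 0.3026 0.0305] F [-0.8 -0.8  7.6] op 0.0394 gf 30.0
t 10.9 [0.392  0.302  0.1293] F [-0.  -0.5 -0.5] op 0.0395 gf 30.0
```

View pics/grasp.png

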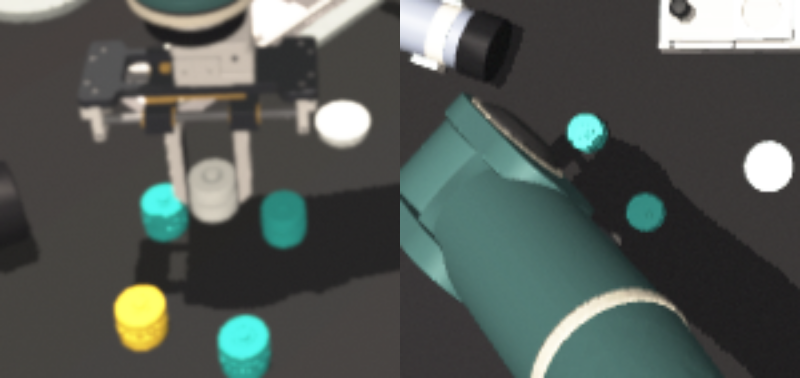

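Run:
```python
from h import *
print(hullc("side",cyl(.392,.302,.099,.133,.0202))[0],"seen about 215.9,315.4")
robot.move_ptp(NEST+[0,0,.13],Rb(45))
robot.move_linear(NEST+[0,0,.046],velocity=.2);st()
print(robot.move_linear(NEST+[0,0,.0295],velocity=.03,threshold=4));st()
im=[robot.grab_frame(n)[:,:,::-1] for n in C]
cv2.imwrite("pics/place.png",np.hstack([cv2.resize(im[0][190:290,160:280],(480,400)),cv2.resize(im[1][160:240,200:265],(320,400))]))
```

```text
[215.85407411 314.66948205] seen about 215.9,315.4
t 12.7 [0.6133 0.0998 0.0808] F [-0.1 -0.7 -0.3] op 0.0394 gf 30.0
True
t 13.1 [0.6137 0.0988 0.0712] F [-0.6  0.   3.1] op 0.0393 gf 30.0
```

View pics/place.png

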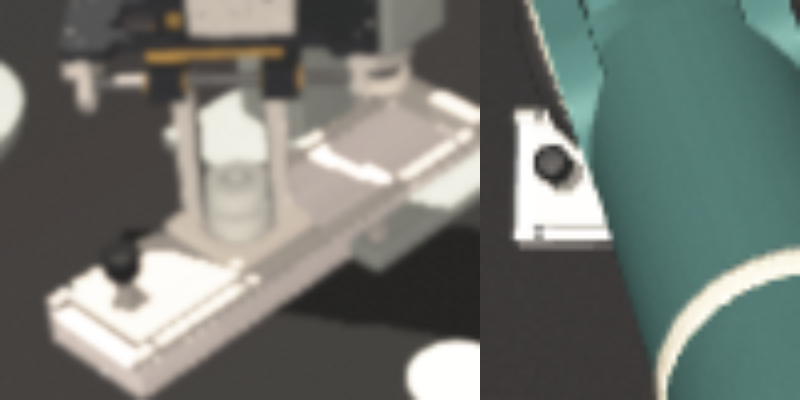

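Run:
```python
from h import *
offs=[(0,0)]+[(r*np.cos(a),r*np.sin(a)) for r in(.0012,.0024) for a in np.arange(0,2*np.pi,np.pi/3)+(0 if r<.002 else .5)]
for dx,dy in offs:
    robot.move_linear(NEST+[dx,dy,.040],velocity=.05)
    robot.move_linear(NEST+[dx,dy,.0295],velocity=.03,threshold=7)
    s=robot.get_state();print((dx*1e3,dy*1e3),s["ee_pos"].round(4),s["force"].round(1),s["moment"].round(2),round(s["time"],1))
    if s["ee_pos"][2]<.067: print("IN");break
```

```text
(0.0, 0.0) [0.6136 0.0989 0.0703] [2.  0.7 2.3] [ 0.08 -0.39  0.  ] 13.7
(np.float64(1.2), np.float64(0.0)) [0.6148 0.0988 0.0687] [ 1.6 -0.1  1.2] [ 0.   -0.64 -0.03] 14.2
(np.float64(0.6000000000000001), np.float64(1.0392304845413263)) [0.6141 0.0998 0.0682] [ 1.3 -0.   3.8] [-0.05 -0.33 -0.01] 14.8
(np.float64(-0.5999999999999998), np.float64(1.0392304845413263)) [0.613  0.1    0.0672] [1.3 0.4 1.3] [ 0.03 -0.49  0.02] 15.3
(np.float64(-1.2), np.float64(1.4695761589768236e-16)) [0.6123 0.0991 0.0672] [0.2 1.1 3.7] [ 0.02 -0.34 -0.  ] 15.9
(np.float64(-0.6000000000000005), np.float64(-1.039230484541326)) [0.613  0.0981 0.0668] [2.7 0.4 3.5] [ 0.24 -0.58  0.02] 16.5
IN
```

Run:
```python
from h import *
im=robot.grab_frame("side")[:,:,::-1]
x0,y0=195,215
cr=cv2.resize(im[y0:y0+50,x0:x0+50],None,fx=12,fy=12,interpolation=cv2.INTER_CUBIC).copy()
p=robot.get_state()["ee_pos"]
def dr(z,c):
    q=cyl(p[0],p[1],z,z,.0202)[:60];uv=((proj("side",q)-[x0,y0]+.5)*12-.5).astype(np.int32);cv2.polylines(cr,[uv],True,c,1)
dr(p[2]-.0305,(0,0,255));dr(p[2]+.0035,(0,255,0));dr(.034,(255,0,0))
uv=((proj("side",cyl(NEST[0],NEST[1],.042,.042,.022)[:60])-[x0,y0]+.5)*12-.5).astype(np.int32);cv2.polylines(cr,[uv],True,(0,200,255),1)
cv2.imwrite("pics/z.png",cr)
```

```text
(no output)
```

View pics/z.png

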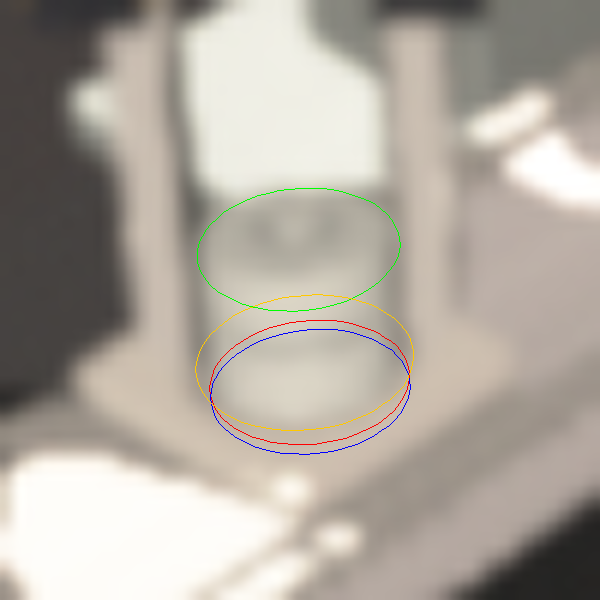

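Run:
```python
from h import *
for i in range(4):
    p=robot.get_state()["ee_pos"]
    r=robot.move_linear([p[0],p[1],.0632],velocity=.02,threshold=8)
    s=st();print(r,s["moment"].round(2))
    if s["force"][2]>8 or not r:break
```

```text
t 16.8 [0.6139 0.0983 0.0652] F [2.4 1.7 2. ] op 0.0394 gf 30.0
True [ 0.19 -0.92 -0.07]
t 17.0 [0.6149 0.0983 0.0635] F [ 6.1 -0.3  1.9] op 0.0390 gf 30.0
False [ 0.   -1.61  0.01]
```

Run:
```python
from h import *
p=robot.get_state()["ee_pos"]
robot.move_linear([p[0]+.0007,p[1],p[2]],velocity=.02);st()
robot.gripper_to(.07);robot.move_linear([p[0],p[1],.15],velocity=.15)
robot.move_ptp([p[0]-.02,p[1]+.22,.2],Rb(0));st()
im={n:robot.grab_frame(n)[:,:,::-1] for n in C}
for n in C:cv2.imwrite(f"pics/{n}1.png",im[n])
def dr(n,x0,y0,w,h,f):
    cr=cv2.resize(im[n][y0:y0+h,x0:x0+w],None,fx=f,fy=f,interpolation=cv2.INTER_CUBIC).copy()
    for z,r,c in((.034,.0202,(255,0,0)),(.068,.0202,(0,160,0)),(.042,.022,(0,200,255))):
        uv=((proj(n,cyl(p[0],p[1],z,z,r)[:60])-[x0,y0]+.5)*f-.5).astype(np.int32);cv2.polylines(cr,[uv],True,c,1)
    return cr
a=dr("side",185,205,66,60,6);b=dr("top",205,165,66,60,6)
cv2.imwrite("pics/seat.png",np.hstack([a,b]))
```

```text
t 17.3 [0.6156 0.0982 0.0632] F [ 2.7 -0.6  0.6] op 0.0394 gf 30.0
t 19.7 [0.5951 0.317  0.1991] F [-0.3 -0.3  1.1] op 0.0701 gf 0.0
```

View pics/seat.png

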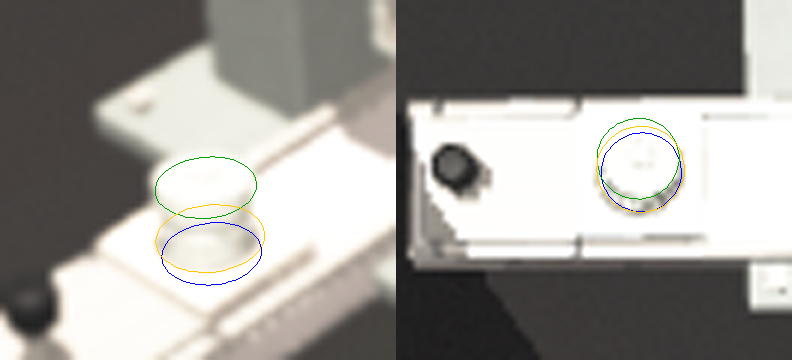

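Run:
```python
from h import *
robot.gripper_to(0)
robot.move_ptp([.615,.0985,.14],Rb(0))
robot.move_linear([.615,.0985,.098],velocity=.15)
print(robot.move_linear([.615,.0985,.087],velocity=.015,threshold=5));st()
robot.move_linear([.615,.0985,.15],velocity=.2)
```

```text
True
t 22.9 [0.6149 0.0985 0.0871] F [-0.8 -0.1  6.4] op 0.0005 gf 3.5
```

Run:
```python
from h import *
robot.move_ptp([.595,.317,.2],Rb(0));st()
im=robot.grab_frame("side")[:,:,::-1];cv2.imwrite("pics/side2.png",im);cv2.imwrite("pics/top2.png",robot.grab_frame("top")[:,:,::-1])
o=cv2.imread("pics/side1.png")
f=lambda i:cv2.resize(np.clip((i[222:262,200:238].astype(float)-130)*2,0,255).astype(np.uint8),None,fx=10,fy=10,interpolation=cv2.INTER_CUBIC)
P=[f(o),f(im)]
cv2.imwrite("pics/cmp.png",np.hstack(P))
```

```text
t 24.3 [0.5955 0.3148 0.1991] F [ 0.3 -0.7 -0.5] op 0.0003 gf 0.0
```

View pics/cmp.png

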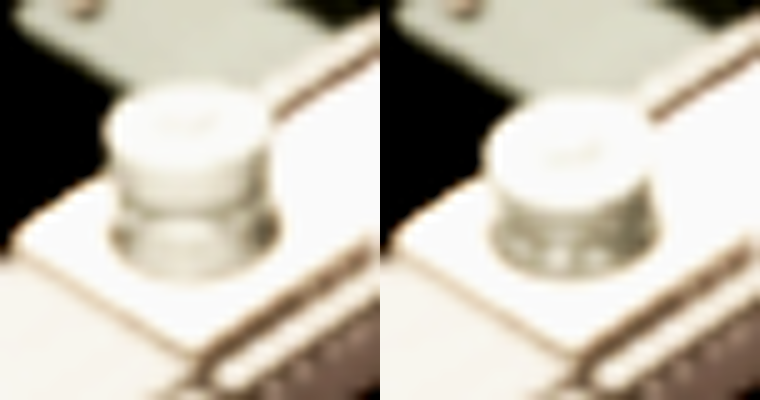

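Run:
```python
import cv2,numpy as np
for f in("side1","side2"):
    im=cv2.imread(f"pics/{f}.png")[:,:,0]
    print(f);print("     "+" ".join("%3d"%c for c in range(208,231)))
    for r in range(227,253):print(r,":"," ".join("%3d"%v for v in im[r,208:231]))
```

```text
side1
     208 209 210 211 212 213 214 215 216 217 218 219 220 221 222 223 224 225 226 227 228 229 230
227 : 200 218 225 227 227 227 227 227 228 229 230 231 231 231 230 231 230 230 229 229 230 231 235
228 : 164 191 212 222 226 227 227 228 228 229 230 230 231 231 230 230 230 229 230 231 232 237 242
229 : 133 154 177 199 217 224 227 228 230 231 232 232 232 232 230 229 229 229 232 238 241 243 243
230 : 107 124 141 162 186 212 227 234 238 241 242 243 243 242 238 233 232 231 241 248 245 237 224
231 :  83  98 117 145 184 222 240 248 251 252 253 253 252 252 251 250 248 245 246 247 235 208 185
232 :  68  80 116 180 236 250 252 253 254 254 254 254 254 253 254 254 254 252 247 227 198 187 212
233 :  65  85 151 229 252 254 254 253 252 252 253 252 250 250 253 254 254 254 247 209 195 231 250
234 :  66  99 184 246 254 254 254 252 250 249 250 248 247 250 254 254 254 254 248 228 239 252 254
235 :  66 101 189 247 254 254 254 253 252 252 251 250 251 253 254 254 254 253 245 245 253 254 255
236 :  66  91 165 236 253 254 254 254 254 254 254 254 254 254 254 254 251 240 230 248 254 255 255
237 :  65  85 146
[... 3501 characters left out ...]
95 239 254 255
246 : 255 254 246 216 206 214 213 198 200 217 217 202 195 195 187 179 173 169 172 211 249 255 255
247 : 255 255 253 232 203 207 213 206 216 232 228 206 210 221 210 188 179 181 205 242 254 255 255
248 : 255 255 255 250 230 210 204 203 214 227 223 205 209 219 211 199 201 225 247 254 255 254 252
249 : 253 255 255 254 253 244 230 220 218 219 215 209 213 219 225 233 242 251 254 255 254 249 228
250 : 239 250 254 255 255 254 253 250 248 244 242 242 244 248 252 254 254 254 254 252 241 220 196
251 : 225 231 246 253 254 255 255 255 255 254 254 254 254 255 255 255 255 254 248 225 195 177 176
252 : 236 227 225 236 248 253 255 255 255 255 255 255 255 255 255 254 252 241 218 182 164 163 186
```

Run:
```python
from h import *
c=np.array([.6140,.0988])
a=np.linspace(0,2*np.pi,720)
def ext(z,r):
    p=proj("side",np.c_[c[0]+r*np.cos(a),c[1]+r*np.sin(a),0*a+z]);i=p[:,0].argmin()
    return "left %.1f@%.1f right %.1f top %.1f front %.1f"%(p[i,0],p[i,1],p[:,0].max(),p[:,1].min(),p[:,1].max())
for z,r in((.042,.022),(.060,.0202),(.064,.0202),(.068,.0202),(.072,.0202)):print(z,ext(z,r))
# vertical profile through cassette axis: original (open) vs now
o=cv2.imread("pics/side0.png")[:,:,0]
print("orig",[list(o[334:372,u]) for u in(217,219,221)])
p=lambda z,rr:proj("side",cyl(.3922,.3024,z,z,rr)[:60])
print("orig pred top: back %.1f front %.1f, bottom front %.1f"%(p(.034,.0202)[:,1].min(),p(.034,.0202)[:,1].max(),p(0,.0202)[:,1].max()))
t1=cv2.imread("pics/top1.png")[:,:,0];t2=cv2.imread("pics/top2.png")[:,:,0]
for t in(t1,t2):
    print("    "," ".join("%3d"%u for u in range(236,254)))
    for r in range(182,204):print(r," ".join("%3d"%v for v in t[r,236:254]))
```

```text
0.042 left 210.6@245.2 right 228.8 top 239.0 front 250.2
0.06 left 210.8@239.2 right 227.7 top 233.6 front 243.9
0.064 left 210.7@238.0 right 227.6 top 232.3 front 242.6
0.068 left 210.6@236.6 right 227.5 top 231.0 front 241.2
0.072 left 210.5@235.3 right 227.4 top 229.7 front 239.9
orig [[np.uint8(63), np.uint8(86), np.uint8(178), np.uint8(250), np.uint8(255), np.uint8(255), np.uint8(254), np.uint8(254), np.uint8(255), np.uint8(255), np.uint8(254), np.uint8(250), np.uint8(248), np.uint8(250), np.uint8(254), np.uint8(255), np.uint8(255), np.uint8(255), np.uint8(252), np.uint8(235), np.uint8(216), np.uint8(214), np.uint8(206), np.uint8(202), np.uint8(225), np.uint8(223), np.uint8(203), np.uint8(195), np.uint8(186), np.uint8(147), np.uint8(95), np.uint8(69), np.uint8(64), np.uint8(64), np.uint8(65), np.uint8(64), np.uint8(65), np.uint8(64)], [np.uint8(64), np.uint8(98), np.uint8(193), np.uint8(251), np.uint8(255), np.uint8(255), np.uint8(254), np.uint8(254), np.uint8(255), np.uint8(255), np.uint8(254), np.uint8(246), np.uint8(246), np.uint8(252), np.uint8(254), np.uint8(255), np.uint8(
[... 3732 characters left out ...]
 255 173 245 255
195 255 254 253 255 255 255 249 254 255 255 253 255 255 255 245 133 214 255
196 255 255 254 255 255 255 255 255 255 255 255 255 255 255 166 137 252 255
197 255 255 254 245 255 255 255 255 255 255 255 255 255 194 149 173 254 255
198 255 255 255 254 244 254 255 255 255 255 255 255 210 138 181 246 255 255
199 255 255 255 254 228 217 205 195 220 222 213 234 191 172 234 255 255 255
200 255 255 255 255 255 250 250 181 182 193 175 236 218 248 255 255 255 255
201 255 255 255 255 255 255 255 252 234 234 236 253 255 255 255 255 255 255
202 255 255 255 255 255 255 255 255 255 255 255 255 255 255 255 255 255 255
203 255 255 255 255 255 255 255 255 255 255 255 255 255 255 255 255 255 255
```

Run:
```python
from h import *
robot.move_ptp([.6145,.0850,.115],Rb(0))
robot.move_linear([.6145,.0850,.093],velocity=.1)
for z in (.0870,.0828):
    r=robot.move_linear([.6145,.0850,z],velocity=.012,threshold=3);s=st();print(r,s["moment"].round(2))
    if r:break
robot.move_linear([.6145,.0985,.11],velocity=.1);st()
```

```text
t 26.3 [0.6145 0.0849 0.0871] F [-0.7 -0.4  6.6] op 0.0005 gf 3.4
True [-0.09  0.2   0.01]
t 26.7 [0.6146 0.0988 0.1103] F [-0.9  0.6  0.2] op 0.0003 gf 0.0
```

Run:
```python
from h import *
robot.move_linear([.6140,.1150,.092],velocity=.1)
print(robot.move_linear([.6140,.1150,.080],velocity=.012,threshold=3));st()
robot.move_linear([.6140,.1150,.10],velocity=.15)
robot.move_ptp([.595,.317,.2],Rb(0));st()
im=robot.grab_frame("side")[:,:,::-1];cv2.imwrite("pics/side3.png",im)
for r in range(229,252):print(r,":"," ".join("%3d"%v for v in im[r,208:231,0]))
cv2.imwrite("pics/s3.png",np.hstack([cv2.resize(a[y:y+38,x:x+32],None,fx=12,fy=12,interpolation=cv2.INTER_CUBIC) for a,x,y in((im,203,222),(cv2.imread("pics/side0.png"),204,332))]))
```

```text
True
t 27.7 [0.6141 0.115  0.0868] F [-0.6 -0.5  4.9] op 0.0005 gf 2.6
t 28.8 [0.5954 0.3148 0.1988] F [ 0.2 -0.3 -0.5] op 0.0008 gf 0.0
229 : 132 154 177 200 218 224 227 228 229 229 229 230 230 230 230 229 229 229 233 238 241 243 243
230 : 107 124 141 161 184 205 220 226 229 230 230 230 230 229 230 230 229 230 240 248 245 238 224
231 :  83  98 113 129 145 168 195 221 235 241 242 241 240 240 240 237 237 240 245 246 235 207 185
232 :  68  75  87 102 121 152 196 234 251 254 254 254 253 254 253 252 250 247 240 224 198 186 212
233 :  65  66  73  97 146 205 242 253 254 255 255 255 255 255 255 254 254 251 231 191 193 231 250
234 :  64  65  87 153 228 251 254 255 255 255 255 255 255 254 255 255 255 254 247 227 239 252 254
235 :  64  73 131 223 253 255 255 255 255 254 255 255 254 254 254 255 255 255 254 252 253 254 255
236 :  65  92 175 247 255 255 255 255 254 254 254 254 253 252 253 254 255 255 255 254 255 255 255
237 :  65 101 192 250 255 255 255 254 253 249 246 246 247 250 253 254 255 255 254 254 255 255 255
238 :  68 105 190 250 255 255 255 255 253 248 245 246 248 252 254 255 255 254 252
[... 590 characters left out ...]
05 239 254 255
245 : 255 254 239 210 205 198 196 196 203 210 213 215 209 192 182 175 171 171 178 195 239 254 255
246 : 255 254 246 215 206 214 214 198 201 213 213 206 203 197 185 178 173 169 173 211 249 255 255
247 : 255 255 253 232 203 207 213 206 217 232 228 207 212 222 209 188 179 181 205 242 254 255 255
248 : 255 255 255 250 229 209 204 204 215 228 223 205 210 219 212 199 202 225 247 254 255 254 252
249 : 253 255 255 254 253 245 229 220 220 221 216 209 213 219 224 233 242 251 254 255 254 249 228
250 : 239 251 254 255 255 254 253 250 248 246 243 242 244 248 252 254 254 254 254 252 241 220 196
251 : 225 231 246 253 254 255 255 255 255 254 254 254 254 255 255 255 255 254 248 226 195 177 176
```

View pics/s3.png

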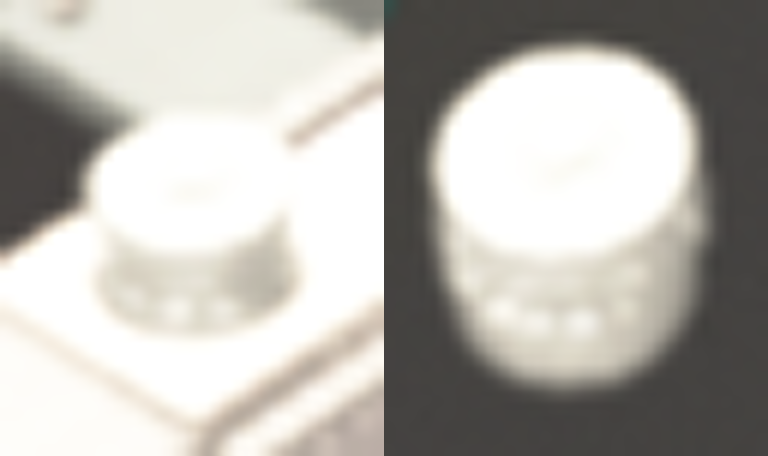

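Run:
```python
from h import *
k=W([0,.23-SL,.066]);R=Rb(np.degrees(PR[2]))
robot.gripper_to(.06)
robot.move_ptp(k+[0,0,.06],R)
robot.move_linear(k,velocity=.12);robot.gripper_to(.01);st()
d=W([0,-1,0])-W([0,0,0])
print(robot.move_linear(k+d*.115,velocity=.08));st()
print(robot.move_linear(k+d*.133,velocity=.03,threshold=12));s=st()
print("travel",(s["ee_pos"]-k)@d)
```

```text
t 31.9 [0.6142 0.1888 0.0665] F [ 20.    1.4 -12.1] op 0.0228 gf 30.0
False
t 33.5 [0.6166 0.0737 0.0665] F [ 21.7  -0.5 -14.6] op 0.0228 gf 30.0
True
t 34.0 [0.617  0.0604 0.0664] F [3.7 1.9 1.1] op 0.0223 gf 30.0
travel 0.12858288966133138
```

Run:
```python
from h import *
d=W([0,-1,0])-W([0,0,0]);p=robot.get_state()["ee_pos"]
for i in range(2):
    r=robot.move_linear(p+d*.005,velocity=.02,threshold=14);s=st();print(r,(s["ee_pos"]-p)@d)
    if r:break
robot.pause(.25)
robot.gripper_to(.06);p=robot.get_state()["ee_pos"];robot.move_linear(p+[0,0,.05],velocity=.2);
robot.move_linear(p+[0,.06,.09],velocity=.25);st()
im=[robot.grab_frame(n)[:,:,::-1] for n in C]
for n,i in zip(C,im):cv2.imwrite(f"pics/{n}4.png",i)
# left edge of dark knob / nest position in top view, row profile
print(im[1][186:200:2,225:262,1])
```

```text
t 34.2 [0.617  0.0604 0.0663] F [0.6 2.1 4.8] op 0.0227 gf 30.0
True 5.812196147923333e-05
t 36.0 [0.6163 0.1208 0.1553] F [-0.4 -0.9 -1.3] op 0.0601 gf 0.0
[[132 135 134 135 136 135 135 136 136 135 133 133 133 132 131 131 129 128
  128 124 125 123 119 119 117 114 112 110 107 103 100  96  91  88  80  75
   96]
 [133 135 136 136 136 135 135 136 135 134 134 135 132 132 130 131 130 129
  127 125 126 125 121 120 117 115 113 111 109 106 103  98  94  91  85  78
   72]
 [132 132 136 136 136 133 135 135 136 135 134 133 133 133 133 132 131 128
  128 126 125 125 123 120 119 118 114 112 110 107 104 102  97  92  88  83
   76]
 [132 132 134 134 135 135 136 135 135 136 136 133 132 133 132 132 131 130
  130 127 126 126 125 121 118 119 116 115 112 109 107 103 100  98  92  87
   80]
 [133 132 132 135 136 136 135 135 135 135 135 133 134 134 132 131 131 131
  130 130 127 125 126 124 121 119 118 114 113 110 109 104 102  97  94  90
   85]
 [133 132 132 134 136 136 135 136 136 135 137 135 133 134 132 132 130 131
  130 130 127 126 124 125 122 119 120 117 115 112 110 106 102 100  99  92
   86]
 [132 133 132 131 134 136 136 136 136 136 135 135 134 135 134 133 132 132
  131 130 129 127 126 125 125 120 119 118 114 114 111 108 105 103  99  94
   91]]
```

```bash
cat >> h.py <<'E'
P2=PR+[.003,-.0005,0]
def lev(th,r=.15):
    a=np.radians(40)-th;return W([.010-r*np.cos(a),-.052,.165+r*np.sin(a)],P2)
E
python3 - <<'E'
from h import *
R=Rb(-90+np.degrees(PR[2]));R2=Rb(90+np.degrees(PR[2]))
q0=robot.get_state()["qpos"];robot.gripper_to(.08)
p=robot.get_state()["ee_pos"];robot.move_linear([p[0]-.04,p[1]-.05,.36],velocity=.35)
q0=robot.get_state()["qpos"]
c=[(np.abs(robot.ik(lev(0)+[0,0,.09],r)-q0).max(),i) for i,r in enumerate((R,R2)) if robot.ik(lev(0)+[0,0,.09],r) is not None];print(c)
R=(R,R2)[min(c)[1]]
robot.move_ptp(lev(0)+[0,0,.09],R)
print(robot.move_linear(lev(0),velocity=.15,threshold=8));st()
robot.gripper_to(.015);s=st();print(s["moment"].round(2))
E
```

```text
[(np.float64(1.2586785023193128), 0), (np.float64(1.8407539084091633), 1)]
False
t 39.3 [ 0.5149 -0.0832  0.2621] F [-0.3  0.2  0.5] op 0.0796 gf 0.0
t 40.2 [ 0.5145 -0.0847  0.2614] F [ 0.6 -7.8 -0.4] op 0.0253 gf 30.0
[-1.82 -0.22  0.07]
```

Run:
```python
from h import *
o=np.array([0,-.0012,0])
for th in(.2,.4,.6,.75,.85):
    robot.move_linear(lev(th)+o,velocity=.08);s=robot.get_state()
    e=s["ee_pos"];l=e-W([.010,0,.165],P2);print(th,"actual",round(np.radians(40)-np.arctan2(l[2],-l[0]),3),"r",round(np.hypot(l[0],l[2]),4),s["force"].round(1),round(s["time"],1),round(s["opening"],4))
print(robot.move_linear(lev(.93)+o,velocity=.03,threshold=15));s=st()
l=s["ee_pos"]-W([.010,0,.165],P2);print(np.radians(40)-np.arctan2(l[2],-l[0]))
```

```text
0.2 actual 0.194 r 0.1489 [ 3.2 -3.3  0.9] 40.8 0.0254
0.4 actual 0.397 r 0.1488 [ 2.7 -4.6  4.5] 41.3 0.0251
0.6 actual 0.598 r 0.1488 [ 0.6 -5.5  6.4] 41.8 0.0248
0.75 actual 0.75 r 0.1488 [-0.3 -4.5  7.8] 42.2 0.0247
0.85 actual 0.851 r 0.1489 [-0.8 -4.4  9.5] 42.6 0.0252
True
t 43.0 [ 0.4834 -0.0854  0.1315] F [-7.3  0.6 22. ] op 0.0253 gf 30.0
0.92511155472886
```

Run:
```python
from h import *
robot.pause(.6);st();robot.pause(.6);st()
im={n:robot.grab_frame(n) for n in C}
n0=cv2.imread("pics/side4.png")[:,:,::-1]
# cassette/pad region in side view before vs now
for z in(.034,.064,.068,.078):print(z,proj("side",W([0,0,z],P2))[0].round(1))
u,v=proj("side",W([0,0,.05],P2))[0].astype(int)
for a in(n0,im["side"]):print(list(a[v-26:v+14,u,0]))
```

```text
t 43.6 [ 0.4834 -0.0855  0.1316] F [-6.6  0.5 19.6] op 0.0248 gf 30.0
t 44.2 [ 0.4834 -0.0854  0.1316] F [-7.4  1.5 18.8] op 0.0251 gf 30.0
0.034 [255.5 223.5]
0.064 [255.2 214.1]
0.068 [255.1 212.8]
0.078 [255.  209.6]
[np.uint8(141), np.uint8(141), np.uint8(141), np.uint8(141), np.uint8(141), np.uint8(142), np.uint8(141), np.uint8(141), np.uint8(140), np.uint8(140), np.uint8(138), np.uint8(141), np.uint8(156), np.uint8(168), np.uint8(162), np.uint8(130), np.uint8(106), np.uint8(141), np.uint8(192), np.uint8(220), np.uint8(224), np.uint8(218), np.uint8(197), np.uint8(183), np.uint8(187), np.uint8(195), np.uint8(207), np.uint8(213), np.uint8(214), np.uint8(211), np.uint8(203), np.uint8(204), np.uint8(210), np.uint8(215), np.uint8(233), np.uint8(254), np.uint8(255), np.uint8(255), np.uint8(255), np.uint8(254)]
[np.uint8(140), np.uint8(140), np.uint8(140), np.uint8(139), np.uint8(139), np.uint8(139), np.uint8(138), np.uint8(139), np.uint8(139), np.uint8(138), np.uint8(138), np.uint8(139), np.uint8(154), np.uint8(166), np.uint8(169), np.uint8(169), np.uint8(170), np.uint8(164), np.uint8(144), np.uint8(130), np.uint8(143), np.uint8(156), np.uint8(186), np.uint8(215), np.uint8(223), np.uint8(221), np.uint8(208), np.uint8(207), np.uint8(212), np.uint8(213), np.uint8(210), np.uint8(210), np.uint8(211), np.uint8(213), np.uint8(232), np.uint8(254), np.uint8(255), np.uint8(255), np.uint8(255), np.uint8(254)]
```

```bash
python3 -c "
from rig import robot
print(robot.sign_off())"
```

```text
the job is handed in; nothing more can be done
None
```

I handed the job in at about 44 s with the gripper still holding the lever at its stop (about 19 N on the tool). The slide is against its home stop, and the side camera shows the pad down on the cassette. Placing took several tries: the cassette first tilted in the nest, and light touches on top seated it. That it stayed open until pressed is inferred from those touches and the pictures, and no result was reported back.

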